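Load a centrifuge rotor with capped tubes in balanced pairs

TASK

Load the centrifuge rotor for a balanced spin: set the four capped tubes gently, without dropping them, upright on the floors of its four buckets, one to a bucket, with the two tall tubes straight across the hub from each other and the two short tubes straight across from each other. The two tubes without caps must not be spun: leave them standing where they are, and never tip any tube over.

Things in the scene. Friction and masses are not known exactly. Their poses are not given: they have to be found in the camera images.
- tall_1: Tall capped tube: a 50 ml screw-cap sample tube of clear plastic, standing: 31 mm diameter, orange screw cap 34 mm in diameter on top, 130 mm tall over the cap (the cap takes up the top 13 mm); about 60 g. Origin: centre of its underside, z up along the tube.
- tall_2: The other tall capped tube, same as tall_1: a 50 ml screw-cap sample tube of clear plastic, standing: 31 mm diameter, orange screw cap 34 mm in diameter on top, 130 mm tall over the cap (the cap takes up the top 13 mm); about 60 g. Origin: centre of its underside, z up along the tube.
- short_1: Short capped tube: a 25 ml flat-bottomed sample tube of clear plastic, standing: 26 mm diameter, orange screw cap 29 mm in diameter on top, 92 mm tall over the cap (the cap takes up the top 15 mm); about 35 g. Origin: centre of its underside, z up along the tube.
- short_2: The other short capped tube, same as short_1: a 25 ml flat-bottomed sample tube of clear plastic, standing: 26 mm diameter, orange screw cap 29 mm in diameter on top, 92 mm tall over the cap (the cap takes up the top 15 mm); about 35 g. Origin: centre of its underside, z up along the tube.
- tall_open: Look-alike without a cap: same tall tube, open at the top with no orange cap, 31 mm diameter, 128 mm tall, about 50 g. Origin: centre of its underside, z up.
- short_open: Look-alike without a cap: same short tube, open at the top with no orange cap, 26 mm diameter, 88 mm tall, about 35 g. Origin: centre of its underside, z up.
- bucket_1: Bucket: one of four identical round metal buckets of a rotor fixed on the bench: 54 mm outside, 47 mm bore, 50 mm tall, inner floor 5 mm above its underside. They sit 85 mm from the hub (170 mm apart across the hub, neighbours 120 mm; names in no fixed order); hub nut 60 mm above the bench, cheeks between buckets 45 mm. Fixed. Origin: centre of its underside, 3 mm above the bench; z up.
- bucket_2: Bucket: one of four identical round metal buckets of a rotor fixed on the bench: 54 mm outside, 47 mm bore, 50 mm tall, inner floor 5 mm above its underside. They sit 85 mm from the hub (170 mm apart across the hub, neighbours 120 mm; names in no fixed order); hub nut 60 mm above the bench, cheeks between buckets 45 mm. Fixed. Origin: centre of its underside, 3 mm above the bench; z up.
- bucket_3: Bucket: one of four identical round metal buckets of a rotor fixed on the bench: 54 mm outside, 47 mm bore, 50 mm tall, inner floor 5 mm above its underside. They sit 85 mm from the hub (170 mm apart across the hub, neighbours 120 mm; names in no fixed order); hub nut 60 mm above the bench, cheeks between buckets 45 mm. Fixed. Origin: centre of its underside, 3 mm above the bench; z up.
- bucket_4: Bucket: one of four identical round metal buckets of a rotor fixed on the bench: 54 mm outside, 47 mm bore, 50 mm tall, inner floor 5 mm above its underside. They sit 85 mm from the hub (170 mm apart across the hub, neighbours 120 mm; names in no fixed order); hub nut 60 mm above the bench, cheeks between buckets 45 mm. Fixed. Origin: centre of its underside, 3 mm above the bench; z up.
There are look-alikes about, which are no part of the job. Leave any pink or turquoise look-alike of the tall_1 alone.

How it is judged:
At the end, for the whole second after the job is handed in: Each capped tube stands on the floor of its own bucket (axis within 13 mm tall, 14 mm short; underside under 12 mm above the bucket's), tilt under 0.2 rad, at rest; each like pair opposite (over 138 mm apart). Open tubes moved under 25 mm and upright within 0.2 rad (((horizontal distance between tall_1 and bucket_1 below 0.013 m and z of tall_1 in the frame of bucket_1 between 0 and 0.012 m) or (horizontal distance between tall_1 and bucket_2 below 0.013 m and z of tall_1 in the frame of bucket_2 between 0 and 0.012 m) or (horizontal distance between tall_1 and bucket_3 below 0.013 m and z of tall_1 in the frame of bucket_3 between 0 and 0.012 m) or (horizontal distance between tall_1 and bucket_4 below 0.013 m and z of tall_1 in the frame of bucket_4 between 0 and 0.012 m)) and ((horizontal distance between tall_2 and bucket_1 below 0.013 m and z of tall_2 in the frame of bucket_1 between 0 and 0.012 m) or (horizontal distance between tall_2 and bucket_2 below 0.013 m and z of tall_2 in the frame of bucket_2 between 0 and 0.012 m) or (horizontal distance between tall_2 and bucket_3 below 0.013 m and z of tall_2 in the frame of bucket_3 between 0 and 0.012 m) or (horizontal distance between tall_2 and bucket_4 below 0.013 m and z of tall_2 in the frame of bucket_4 between 0 and 0.012 m)) and ((horizontal distance between short_1 and bucket_1 below 0.014 m and z of short_1 in the frame of bucket_1 between 0 and 0.012 m) or (horizontal distance between short_1 and bucket_2 below 0.014 m and z of short_1 in the frame of bucket_2 between 0 and 0.012 m) or (horizontal distance between short_1 and bucket_3 below 0.014 m and z of short_1 in the frame of bucket_3 between 0 and 0.012 m) or (horizontal distance between short_1 and bucket_4 below 0.014 m and z of short_1 in the frame of bucket_4 between 0 and 0.012 m)) and ((horizontal distance between short_2 and bucket_1 below 0.014 m and z of short_2 in the frame of bucket_1 between 0 and 0.012 m) or (horizontal distance between short_2 and bucket_2 below 0.014 m and z of short_2 in the frame of bucket_2 between 0 and 0.012 m) or (horizontal distance between short_2 and bucket_3 below 0.014 m and z of short_2 in the frame of bucket_3 between 0 and 0.012 m) or (horizontal distance between short_2 and bucket_4 below 0.014 m and z of short_2 in the frame of bucket_4 between 0 and 0.012 m)) and horizontal distance between tall_1 and tall_2 above 0.138 m and horizontal distance between short_1 and short_2 above 0.138 m and angle between each of tall_1, tall_2, short_1, short_2, tall_open, short_open's own z axis and vertical below 0.2 rad and linear speed of each of tall_1, tall_2, short_1, short_2 below 0.02 m/s and distance of each of tall_open, short_open from where it was at the start of the episode below 0.025 m); the robot touches nothing.
It fails at once if a capped tube is dropped (falls freely at over 0.7 m/s, 25 mm) ((linear speed of tall_1 above 0.7 m/s and contact force between tall_1 and the fingers below 0.1 N) or (linear speed of tall_2 above 0.7 m/s and contact force between tall_2 and the fingers below 0.1 N) or (linear speed of short_1 above 0.7 m/s and contact force between short_1 and the fingers below 0.1 N) or (linear speed of short_2 above 0.7 m/s and contact force between short_2 and the fingers below 0.1 N)).
It fails at once if a tube is tipped over (more than 0.6 rad from upright) (angle between any of tall_1, tall_2, short_1, short_2, tall_open, short_open's own z axis and vertical above 0.6 rad).
It fails at once if a tube without a cap is moved away (more than 40 mm) (distance of any of tall_open, short_open from where it was at the start of the episode above 0.04 m).
It also fails if it takes over 88 s, if anything falls off the work surface, if the arm or the gripper's body presses on something with over 40 N, if the wrist force passes 120 N, or if a joint passes its speed limit or range.

ROBOT

A 6-joint arm with a two-finger parallel gripper is mounted at the origin on a cart in front of the work surface, level with it; the furniture and walls round the work are solid. World frame = base frame: x ahead of the robot, y to its left, z up, the work surface at z = 0. Lengths are in m, angles in rad, forces in N, time in s.
With the tool pointing down it reaches from about 0.35 to 0.775 m from the base axis. Payload 7.3 kg.
Tool frame: the origin (TCP) lies at the centre of the arm's flange, where the gripper is bolted on; the fingertips stand 178 mm ahead of it and the grasp point (between the pads) lies 159 mm ahead of it (tip_extent is the distance from the TCP to the fingertips, in m); z points along the fingers, y is the line along which they close (so a half turn about z gives the same grasp; the last joint's range is limited). The gripper opens to 92 mm and grips with 3 to 60 N. Pads are 19 mm wide; open, the fingers measure 130 mm over their backs; the gripper's body (75 mm by 190 mm) begins 47 mm behind the grasp point.
Start: joints at [0.982, 0.342, 1.524, -0, 1.275, -0.146], TCP at [0.225, 0.474, 0.405] pointing down, gripper open.
Joint ranges: [-2.53, 2.53], [-0.77, 2.02], [0.04, 2.7], [-1, 4.14], [0.28, 2.66], [-3.11, 3.11]. Speed limits (rad/s): [2.57, 2.57, 3.14, 3.14, 3.14, 3.14].

INTERFACE

Orientations are given as [roll, pitch, yaw] about the fixed x, y, z axes, in that order (R = Rz(yaw) Ry(pitch) Rx(roll)).
In Python, from cell import * gives the robot as it stands.
- The arm moves only by the tool arm_command, never from a script. Its arguments are lists of equal length, an entry for each row: "xyz": the shift along the world's x, y, z in mm, a list of three; "spin": the turn about the world's z in degrees. In form: {"xyz": [[tx, ty, tz], ...], "spin": [spin, ...]}. A call has 1 to 20 rows; each row shifts and turns the commanded pose from where the row before left it; what a row does not reach is not made up. A row lasts 1/10 s, in which the tool goes at most 50 mm and 8.59 degrees, less where a joint would pass 70% of its speed; a pose out of reach is approached as far as the arm can. A call with a gripper value outside its range is refused whole. "jaw" is the opening, from -1 (shut) to 1 (fully open), set as the call begins (left out, the last holds). The fingers move at their own pace and stop on an object; "squeeze" is the grip in N (left out, the last holds). Time passes only in rows, so rows that do not move let the fingers close. It gives the time, the measured TCP pose, the force, the opening and the grip force at its end, in the units of the state.
- observe(): the state, without advancing time (a new reading comes with each control period).
- read_camera(name): name is "side" or "top"; returns a dict with "img" (384x512x3 uint8, red, green, blue), "depth" (384x512 float32, m along the optical axis (not along the pixel's ray), 0 where there is no reading), "fx", "fy", "cx", "cy" (pixels), "world_from_camera" (4x4, takes a point from camera to world coordinates). Camera axes: x right, y up, looking along -z (the intrinsics and any distortion apply to the point x, -y, -z); pixel columns grow to the right and rows downward; lengths in m; the calibration is good to about 2 mm. A picture is of the moment at which its call begins.
- hand_in(): hands the job in; it is judged then, once.
The state is a dict: "time": time; "qpos": joint angles; "qvel": joint speeds; "joint_efforts": joint torques, N m; "tool_pos": TCP position; "tool_rot": TCP orientation; "contact_force": force on the tool from outside, world axes, zero at the start; "torque": the same for the moment, N m; "opening": finger opening in m; "grip_force": force on a finger pad.
Only numpy, scipy, OpenCV 4.12 (cv2) and the standard library are available. Lean on these libraries where they do the work, as an engineer would, in place of code of your own. Each camera call takes 0.05 s, during which the arm holds its last target. There are 200 camera calls.

## Working session

There is one attempt and no reset: what is moved stays moved. The work goes in short steps, Python scripts to look and compute and a tool call to move; the robot and the scene stay as the last step left them, time stands still between calls to the robot, and variables do not carry over. Pictures are saved under pics/ and viewed, at most 14 in all, crops included, and the job is handed in when it is done.

Besides the shell and the picture viewer there is one more tool, called by a JSON object that holds its "api" and its "payload". arm_command: Moves the arm, as the interface text tells. Its arguments: {"type":"object","properties":{"xyz":{"type":"array","items":{"type":"array","items":{"type":"number"}}},"spin":{"type":"array","items":{"type":"number"}},"jaw":{"type":"number"},"squeeze":{"type":"number"}},"required":["xyz","spin"]}

```bash
mkdir -p pics; cat > h.py <<'E'
from cell import *
import numpy as np, cv2
def cam(n):
    c=read_camera(n); return c
def world(c,u,v,d=None):
    u=np.asarray(u,float);v=np.asarray(v,float)
    if d is None: d=c["depth"][v.astype(int),u.astype(int)]
    p=np.stack([(u-c["cx"])/c["fx"]*d,-(v-c["cy"])/c["fy"]*d,-d,np.ones_like(d)],-1)
    return (p@c["world_from_camera"].T)[...,:3]
def ray(c,u,v,z):
    T=c["world_from_camera"];o=T[:3,3];r=T[:3,:3]@np.array([(u-c["cx"])/c["fx"],-(v-c["cy"])/c["fy"],-1])
    return o+r*(z-o[2])/r[2]
E
python3 - <<'E'
from h import *
for n in ("top","side"):
    c=cam(n); cv2.imwrite(f"pics/{n}0.png",cv2.resize(c["img"][...,::-1],(800,600),interpolation=cv2.INTER_CUBIC))
    np.savez(f"{n}0.npz",**c); print(n,[k for k in c],c["fx"],c["world_from_camera"].round(3))
s=observe();print(s["time"],s["tool_pos"],s["tool_rot"],s["opening"],s["contact_force"])
E
```

```text
top ['img', 'depth', 'fx', 'fy', 'cx', 'cy', 'world_from_camera'] 493.07548036307963 [[ 0.027  0.985 -0.173  0.273]
 [-1.     0.025 -0.01  -0.005]
 [-0.005  0.173  0.985  1.427]
 [ 0.     0.     0.     1.   ]]
side ['img', 'depth', 'fx', 'fy', 'cx', 'cy', 'world_from_camera'] 457.9646432550126 [[ 0.96   0.19  -0.205  0.246]
 [-0.278  0.697 -0.661 -0.81 ]
 [ 0.017  0.692  0.722  0.941]
 [ 0.     0.     0.     1.   ]]
0.1 [0.2248655  0.4742753  0.40412014] [-3.14026067e+00 -2.17724914e-04  2.69875390e+00] 0.09200623615638095 [-0.16806721 -0.32416643 -0.10947326]
```

View pics/top0.png

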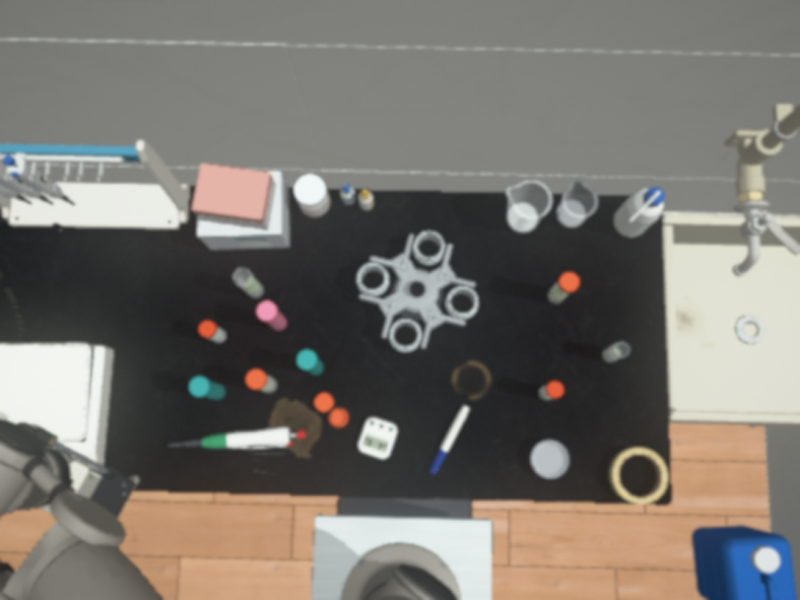

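View pics/side0.png

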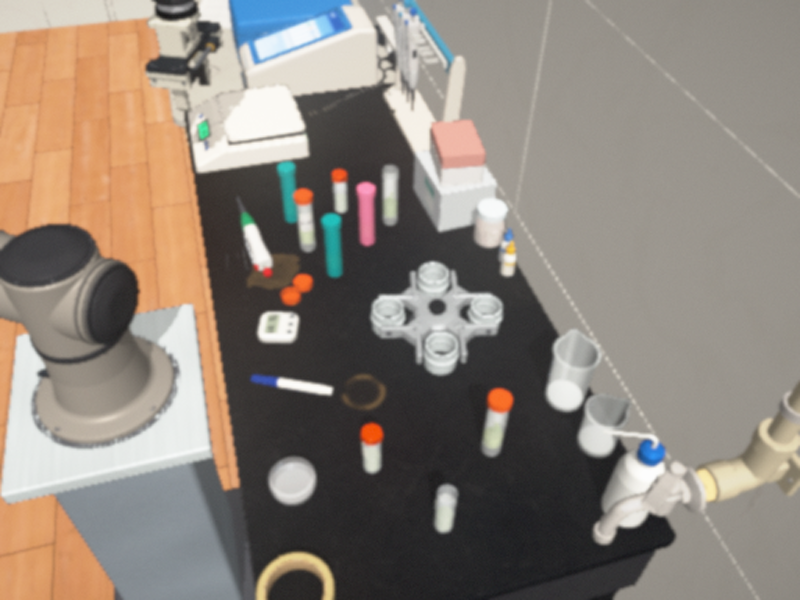

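The top picture shows orange-capped tubes at (207,328), (257,379), (569,282) and (555,390). Flat loose caps lie at (324,402) and (339,417). The open tubes are at (247,283) tall and (616,351) short. Pink is at (267,312), turquoise at (307,360) and (201,387). The bucket rims are at about (429,247), (373,279), (461,302) and (406,334). The side picture agrees with this.

```bash
python3 - <<'E'
from h import *
from scipy.optimize import least_squares
C={n:dict(np.load(f"{n}0.npz")) for n in("top","side")}
vv,uu=np.mgrid[0:384,0:512]
for n,c in C.items():
    P=world(c,uu,vv); hsv=cv2.cvtColor(c["img"],cv2.COLOR_RGB2HSV)
    for col,lo,hi in(("orange",2,15),("turq",80,100),("pink",160,176)):
        m=((hsv[...,0]>=lo)&(hsv[...,0]<=hi)&(hsv[...,1]>(130 if col!="orange" else 190))&(hsv[...,2]>90)).astype(np.uint8)
        k,L,st,ce=cv2.connectedComponentsWithStats(m)
        for i in range(1,k):
            if st[i,4]<25: continue
            Q=P[L==i]; Q=Q[Q[:,2]<.3]
            if len(Q)<10: continue
            zt=np.percentile(Q[:,2],90); T=Q[Q[:,2]>zt-.006]
            r=T.max(0)-T.min(0)
            print(n,col,(ce[i]*1.5625).round(),st[i,4],"ztop",zt.round(3),"ctr",((T.max(0)+T.min(0))/2)[:2].round(4),"ext",r[:2].round(3))
    if n=="top":
        W=[]
        for u,v in((429,247),(373,279),(461,302),(406,334)):
            p=ray(c,u/1.5625,v/1.5625,.053)
            for _ in range(3):
                r=np.hypot(P[...,0]-p[0],P[...,1]-p[1]); q=P[(r<.034)&(r>.019)&(abs(P[...,2]-.053)<.006)]
                f=least_squares(lambda a:np.hypot(q[:,0]-a[0],q[:,1]-a[1])-a[2],[p[0],p[1],.025],loss="soft_l1",f_scale=.002).x; p=f
            W.append(f);print("bucket",f.round(4),len(q))
        W=np.array(W);print("hub",W[:,:2].mean(0),[np.hypot(*(W[i]-W[j])[:2]).round(3) for i in range(4) for j in range(i)])
    for nm,uv in(("tall_open",(242,272)),("short_open",(622,346))):
        if n=="top":
            p=ray(c,uv[0]/1.5625,uv[1]/1.5625,.09)
            q=P[(abs(P[...,0]-p[0])<.06)&(abs(P[...,1]-p[1])<.06)&(P[...,2]>.015)&(P[...,2]<.2)]
            print(nm,len(q),q.min(0).round(3),q.max(0).round(3),np.median(q,0).round(3))
a=C["top"]["img"][160:280,100:240,::-1]; b=C["top"]["img"][160:280,320:430,::-1]
cv2.imwrite("pics/crop.png",cv2.resize(np.hstack([a,b]),(800,384),interpolation=cv2.INTER_CUBIC))
E
```

```text
top turq [ 71. 149.] 253 ztop 0.246 ctr [0.7329 0.5609] ext [0.012 0.216]
top turq [308. 361.] 180 ztop 0.133 ctr [0.4141 0.1701] ext [0.032 0.032]
top turq [204. 387.] 231 ztop 0.133 ctr [0.3646 0.3496] ext [0.032 0.033]
bucket [ 0.6385 -0.0328  0.0252] 81
bucket [0.5754 0.069  0.0251] 73
bucket [ 0.5363 -0.0961  0.0251] 76
bucket [0.4733 0.0061 0.0251] 73
hub [ 0.55588891 -0.01347048] [np.float64(0.12), np.float64(0.12), np.float64(0.17), np.float64(0.17), np.float64(0.12), np.float64(0.12)]
tall_open 213 [0.512 0.239 0.02 ] [0.571 0.306 0.133] [0.554 0.288 0.089]
short_open 138 [ 0.438 -0.387  0.016] [ 0.464 -0.359  0.094] [ 0.451 -0.37   0.062]
side orange [339. 174.] 57 ztop 0.094 ctr [0.4696 0.3504] ext [0.027 0.032]
side orange [303. 195.] 71 ztop 0.131 ctr [0.3814 0.2523] ext [0.028 0.035]
side orange [296. 289.] 209 ztop 0.014 ctr [0.3373 0.136 ] ext [0.06  0.062]
side orange [499. 399.] 183 ztop 0.131 ctr [ 0.5606 -0.2757] ext [0.035 0.034]
side orange [371. 433.] 154 ztop 0.093 ctr [ 0.3786 -0.2558] ext [0.029 0.029]
side turq [438.  41.] 45 ztop 0.245 ctr [0.7344 0.5538] ext [0.009 0.165]
side turq [287. 189.] 294 ztop 0.129 ctr [0.3654 0.3473] ext [0.031 0.033]
side turq [332. 243.] 429 ztop 0.129 ctr [0.4147 0.1677] ext [0.033 0.035]
```

View pics/crop.png

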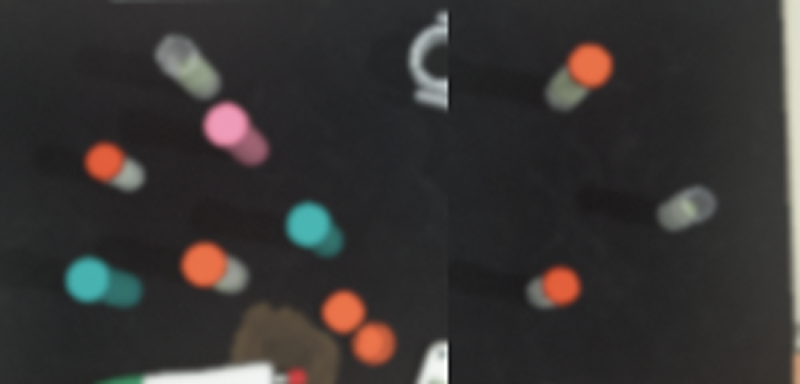

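The enlarged crop shows:
- Short capped tubes with a small orange cap on a clear body, at crop (104,161) and (561,286).
- Tall capped tubes with a larger cap on a clear body, at (204,264) and (591,66).
- Loose caps with no body at (344,311) and (374,343).
- Turquoise and pink look-alikes, plus two open tubes at (176,55) and (700,203).

The four capped tubes with clear bodies match the description, and their measured tops (131 and 93 mm) match the given heights. Next I refine their positions in the top camera.

```bash
python3 - <<'E'
from h import *
c=dict(np.load("top0.npz")); vv,uu=np.mgrid[0:384,0:512];P=world(c,uu,vv)
hsv=cv2.cvtColor(c["img"],cv2.COLOR_RGB2HSV)
m=((hsv[...,0]<=15)|(hsv[...,0]>175))&(hsv[...,1]>110)&(hsv[...,2]>120)
for nm,p,h in(("shortL",(.4696,.3504),.092),("tallL",(.3814,.2523),.13),("tallR",(.5606,-.2757),.13),("shortR",(.3786,-.2558),.092)):
    s=m&(np.hypot(P[...,0]-p[0],P[...,1]-p[1])<.04)&(P[...,2]>h-.006)&(P[...,2]<h+.01)
    T=P[s];print(nm,s.sum(),"mean",T.mean(0).round(4),"mid",((T.max(0)+T.min(0))/2).round(4),"ext",np.ptp(T,0).round(3))
for nm,u,v,h in(("pink",267,311,.13),("tall_open",241,274,.128),("short_open",622,347,.088)):
    print(nm,ray(c,u/1.5625,v/1.5625,h).round(4))
E
```

```text
shortL 85 mean [0.4679 0.3538 0.0923] mid [0.469  0.3535 0.0924] ext [0.029 0.028 0.011]
tallL 133 mean [0.379  0.2554 0.1295] mid [0.3792 0.2553 0.1301] ext [0.034 0.033 0.012]
tallR 127 mean [ 0.5602 -0.2729  0.1297] mid [ 0.5609 -0.273   0.1304] ext [0.033 0.033 0.012]
shortR 90 mean [ 0.3781 -0.2544  0.0919] mid [ 0.3781 -0.2544  0.0921] ext [0.027 0.027 0.011]
pink [0.4956 0.2411 0.13  ]
tall_open [0.5596 0.2901 0.128 ]
short_open [ 0.4549 -0.3755  0.088 ]
```

{"api": "arm_command", "payload": {"xyz": [[20,-27.5,0],[20,-27.5,0],[20,-27.5,0],[20,-27.5,0],[20,-27.5,0],[20,-27.5,0],[20,-27.5,0],[15,-27.5,0],[0,0,0],[0,0,0]], "spin": [-6.2,-6.2,-6.2,-6.2,-6.2,-6.2,-6.2,-6.2,0,0], "jaw": 1, "squeeze": 15}}

```text
time: 1.1
tool_pos: [0.38, 0.2541, 0.4045]
tool_rot: [-3.141, -0.0, 1.833]
contact_force: [0.0, 0.5, -0.2]
opening: 0.0918
grip_force: 0.0
```

{"api": "arm_command", "payload": {"xyz": [[0,0,-25],[0,0,-25],[0,0,-25],[0,0,-25],[0,0,-20],[0,0,-15],[0,0,-10],[0,0,0],[0,0,0]], "spin": [0,0,0,0,0,0,0,0,0]}}

```text
time: 2.0
tool_pos: [0.3799, 0.2549, 0.2601]
tool_rot: [3.141, -0.0, 1.834]
contact_force: [0.3, 0.6, 0.1]
opening: 0.0919
grip_force: 0.0
```

{"api": "arm_command", "payload": {"xyz": [[0,0,0],[0,0,0],[0,0,0],[0,0,0],[0,0,0],[0,0,0],[0,0,0],[0,0,0]], "spin": [0,0,0,0,0,0,0,0], "jaw": -1, "squeeze": 15}}

```text
time: 2.8
tool_pos: [0.38, 0.2544, 0.2597]
tool_rot: [3.141, -0.0, 1.833]
contact_force: [0.6, 1.0, 0.4]
opening: 0.0329
grip_force: 15.0
```

{"api": "arm_command", "payload": {"xyz": [[0,0,10],[0,0,20],[0,0,30],[0,0,30],[0,0,30],[0,0,20],[0,0,10],[0,0,0]], "spin": [0,0,0,0,0,0,0,0]}}

```text
time: 3.6
tool_pos: [0.3799, 0.2544, 0.411]
tool_rot: [3.139, -0.0, 1.833]
contact_force: [0.6, 0.1, -1.0]
opening: 0.0334
grip_force: 15.0
```

```bash
python3 - <<'E'
from h import *
c=cam("side");cv2.imwrite("pics/g1.png",cv2.resize(c["img"][60:240,140:380,::-1],(800,600),interpolation=cv2.INTER_CUBIC))
s=observe();print(s["tool_pos"],s["opening"],s["grip_force"],s["contact_force"])
E
```

```text
[0.37976359 0.25429325 0.40978342] 0.03318122315893551 14.984723189350007 [-0.35360677 -0.40644599  0.07859539]
```

View pics/g1.png

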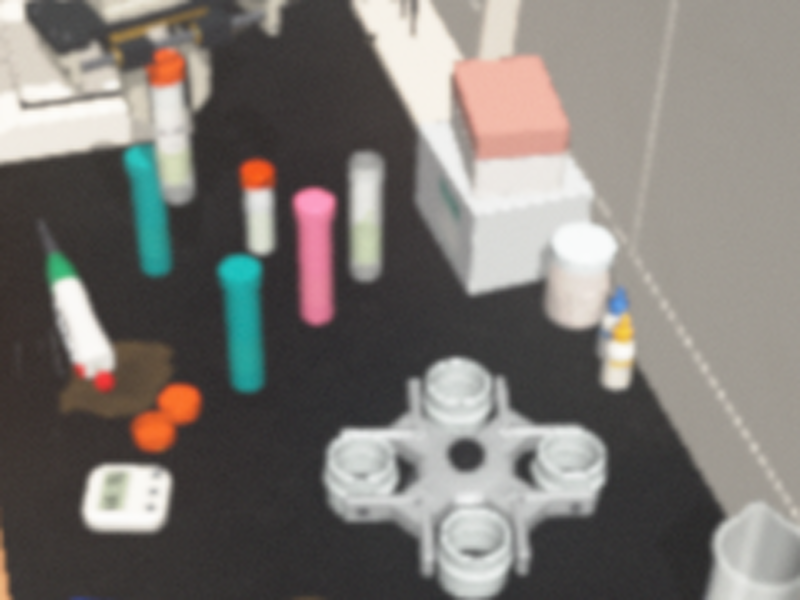

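The tall tube hangs upright in the grip with its cap at (168,65), and nothing else has moved. Carrying it to the bucket at (0.575, 0.069).

{"api": "arm_command", "payload": {"xyz": [[10,-10,0],[20,-19,0],[25,-23,0],[25,-23,0],[25,-23,0],[25,-23,0],[25,-23,0],[20,-20,0],[15,-15,0],[5.5,-6.5,0],[0,0,0],[0,0,0]], "spin": [0,0,0,0,0,0,0,0,0,0,0,0]}}

```text
time: 4.85
tool_pos: [0.575, 0.0691, 0.409]
tool_rot: [-3.14, -0.001, 1.833]
contact_force: [0.4, -0.3, -1.1]
opening: 0.0332
grip_force: 15.0
```

```bash
python3 - <<'E'
from h import *
c=cam("side");cv2.imwrite("pics/g2.png",cv2.resize(c["img"][80:260,180:420,::-1],(800,600),interpolation=cv2.INTER_CUBIC))
s=observe();print(s["tool_pos"],s["opening"],s["grip_force"])
E
```

```text
[0.5748641  0.06939831 0.40939053] 0.033189691287798986 14.984875847435433
```

View pics/g2.png

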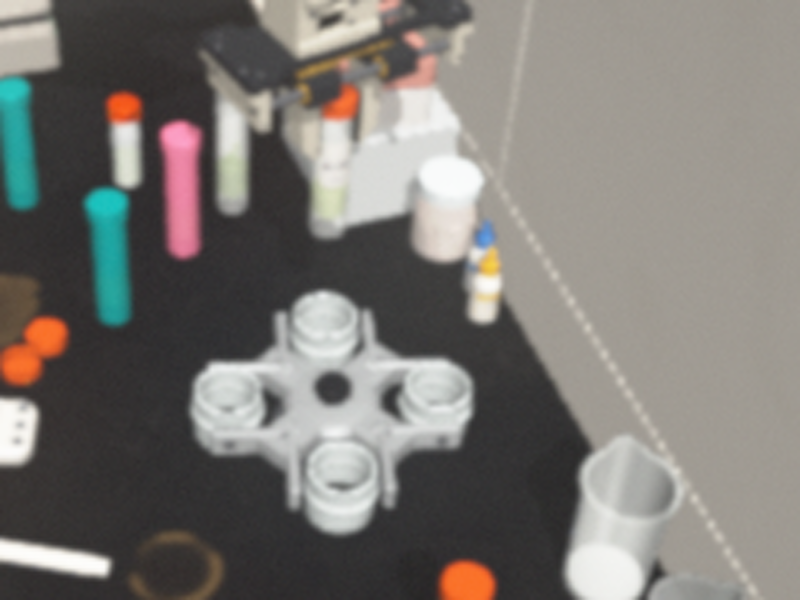

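The tube hangs vertically over the rear-left bucket: tube at (332,165), bucket rim at (325,310). Lowering now.

{"api": "arm_command", "payload": {"xyz": [[0,0,-15],[0,0,-25],[0,0,-25],[0,0,-20],[0,0,-15],[0,0,-15],[0,0,-12],[0,0,-8],[0,0,0],[0,0,0]], "spin": [0,0,0,0,0,0,0,0,0,0]}}

```text
time: 5.9
tool_pos: [0.5755, 0.0691, 0.2752]
tool_rot: [3.141, 0.0, 1.833]
contact_force: [0.1, 0.2, 0.1]
opening: 0.033
grip_force: 15.0
```

{"api": "arm_command", "payload": {"xyz": [[0,0,-2],[0,0,-2],[0,0,-1],[0,0,0],[0,0,0]], "spin": [0,0,0,0,0]}}

```text
time: 6.4
tool_pos: [0.5754, 0.0689, 0.2698]
tool_rot: [3.141, 0.0, 1.833]
contact_force: [0.5, 0.2, -0.3]
opening: 0.0331
grip_force: 15.0
```

{"api": "arm_command", "payload": {"xyz": [[0,0,-1],[0,0,-1],[0,0,-0.5],[0,0,0],[0,0,0]], "spin": [0,0,0,0,0]}}

```text
time: 6.9
tool_pos: [0.5755, 0.0689, 0.2677]
tool_rot: [3.141, 0.0, 1.833]
contact_force: [-0.2, -0.8, 3.6]
opening: 0.033
grip_force: 14.9
```

{"api": "arm_command", "payload": {"xyz": [[0,0,0],[0,0,0],[0,0,0],[0,0,0],[0,0,0],[0,0,0]], "spin": [0,0,0,0,0,0], "jaw": 0.4}}

```text
time: 7.5
tool_pos: [0.5754, 0.0689, 0.2671]
tool_rot: [-3.142, -0.0, 1.833]
contact_force: [-0.2, 1.1, -0.1]
opening: 0.0641
grip_force: 0.0
```

{"api": "arm_command", "payload": {"xyz": [[0,0,10],[0,0,25],[0,0,30],[0,0,30],[0,0,30],[0,0,20],[0,0,0]], "spin": [0,0,0,0,0,0,0]}}

```text
time: 8.2
tool_pos: [0.5756, 0.0689, 0.4164]
tool_rot: [3.135, 0.002, 1.833]
contact_force: [-0.9, -0.2, 0.4]
opening: 0.0641
grip_force: 0.0
```

{"api": "arm_command", "payload": {"xyz": [[-10,26,0],[-10,26,0],[-10,26,0],[-10,26,0],[-10,26,0],[-10,26,0],[-10,26,0],[-10,26,0],[-10,26,0],[-10,26,0],[-6.5,23,0],[0,0,0],[0,0,0]], "spin": [3,3,3,3,3,3,3,3,3,3,3,0,0]}}

```text
time: 9.5
tool_pos: [0.4687, 0.352, 0.4114]
tool_rot: [-3.14, -0.0, 2.409]
contact_force: [-0.1, -0.6, -0.1]
opening: 0.0643
grip_force: 0.0
```

```bash
python3 - <<'E'
from h import *
c=cam("top")
vv,uu=np.mgrid[0:384,0:512];P=world(c,uu,vv);hsv=cv2.cvtColor(c["img"],cv2.COLOR_RGB2HSV)
m=((hsv[...,0]<=15)|(hsv[...,0]>175))&(hsv[...,1]>110)&(hsv[...,2]>120)&(P[...,2]>.12)&(P[...,2]<.15)&(np.hypot(P[...,0]-.575,P[...,1]-.069)<.05)
T=P[m];print("tall placed",m.sum(),T.mean(0),T.max(0))
c=cam("side")
cv2.imwrite("pics/g3.png",cv2.resize(c["img"][80:260,150:390,::-1],(800,600),interpolation=cv2.INTER_CUBIC))
E
```

```text
tall placed 126 [0.57437899 0.0702122  0.13788856] [0.59176491 0.08581551 0.14489087]
```

View pics/g3.png

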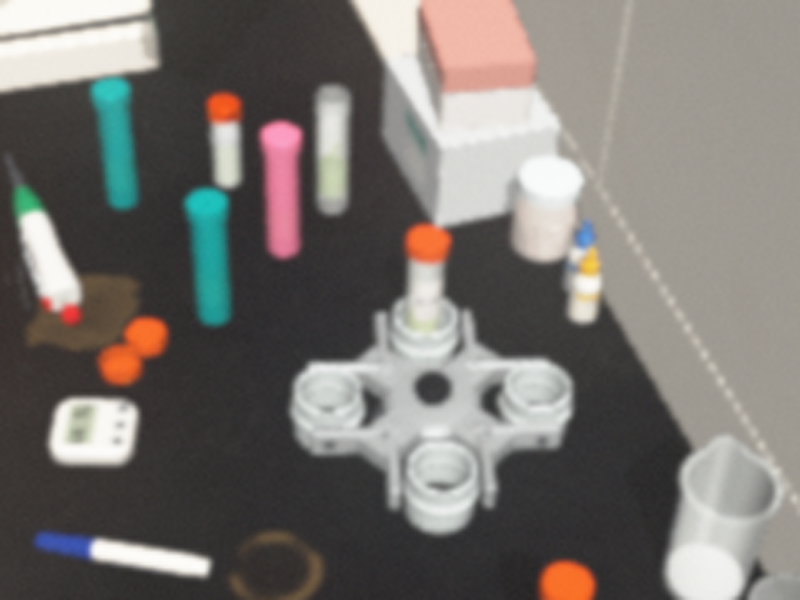

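The tall tube stands centred in its bucket (cap at (428,240), cap top at 138 mm as expected), and the short tube at (226,140) is still in place. Descending on the short tube.

{"api": "arm_command", "payload": {"xyz": [[0,0,-25],[0,0,-25],[0,0,-25],[0,0,-25],[0,0,-25],[0,0,-20],[0,0,-15],[0,0,-7],[0,0,0],[0,0,0]], "spin": [0,0,0,0,0,0,0,0,0,0]}}

```text
time: 10.6
tool_pos: [0.4694, 0.3516, 0.2459]
tool_rot: [3.141, 0.0, 2.408]
contact_force: [0.0, -0.8, 1.1]
opening: 0.0643
grip_force: 0.0
```

{"api": "arm_command", "payload": {"xyz": [[0,0,0],[0,0,0],[0,0,0],[0,0,0],[0,0,0],[0,0,0]], "spin": [0,0,0,0,0,0], "jaw": -1}}

```text
time: 11.2
tool_pos: [0.469, 0.352, 0.2454]
tool_rot: [3.141, 0.0, 2.409]
contact_force: [0.4, -0.7, 0.6]
opening: 0.028
grip_force: 15.0
```

{"api": "arm_command", "payload": {"xyz": [[0,0,10],[0,0,20],[0,0,30],[0,0,30],[0,0,30],[0,0,20],[0,0,10],[0,0,0],[0,0,0]], "spin": [0,0,0,0,0,0,0,0,0]}}

```text
time: 12.1
tool_pos: [0.4687, 0.3518, 0.3943]
tool_rot: [-3.14, -0.0, 2.409]
contact_force: [0.6, 0.9, -1.2]
opening: 0.0273
grip_force: 15.0
```

{"api": "arm_command", "payload": {"xyz": [[0,-10,20],[0,-20,0],[0,-28,0],[0,-32,0],[0,-32,0],[0,-32,0],[0,-32,0],[0,-32,0],[0,-32,0],[0,-32,0],[0,-28,0],[0,-20,0],[4.5,-12,0],[0,-4,0],[0,0,0],[0,0,0]], "spin": [0,-4,-5,-5,-5,-5,-5,-5,-5,-5,-5,-5,-4,-2,0,0]}}

```text
time: 13.7
tool_pos: [0.4733, 0.0064, 0.4147]
tool_rot: [-3.14, -0.0, 1.364]
contact_force: [-0.3, -0.3, 0.2]
opening: 0.0272
grip_force: 15.0
```

```bash
python3 - <<'E'
from h import *
c=cam("side")
cv2.imwrite("pics/g4.png",cv2.resize(c["img"][60:240,180:420,::-1],(800,600),interpolation=cv2.INTER_CUBIC))
s=observe();print(s["tool_pos"],s["opening"],s["grip_force"])
E
```

```text
[0.47326821 0.00651867 0.41485425] 0.027631986664762576 15.000035685952753
```

View pics/g4.png

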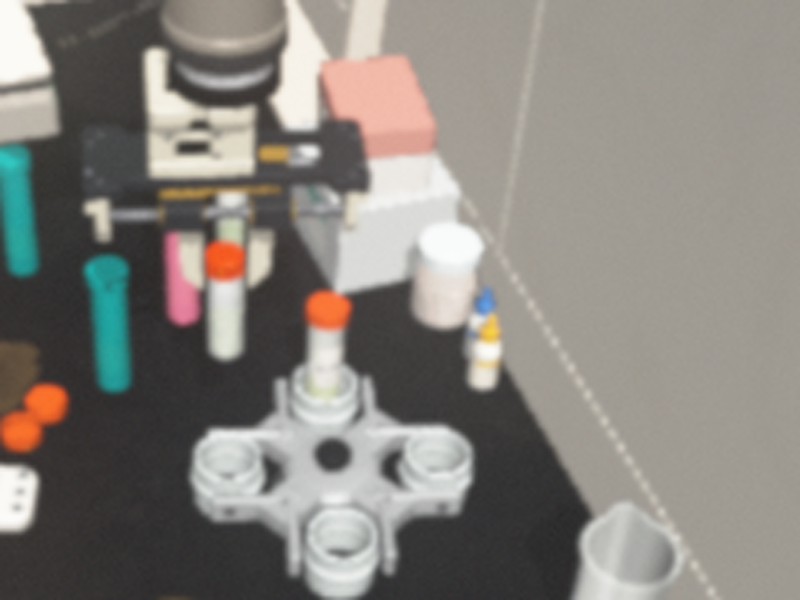

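The short tube is upright in the fingers at (225,300), over the near bucket at (228,465). Lowering.

{"api": "arm_command", "payload": {"xyz": [[0,0,-15],[0,0,-25],[0,0,-25],[0,0,-25],[0,0,-20],[0,0,-15],[0,0,-15],[0,0,-10],[0,0,-4],[0,0,0],[0,0,0]], "spin": [0,0,0,0,0,0,0,0,0,0,0]}}

```text
time: 14.85
tool_pos: [0.4736, 0.006, 0.2617]
tool_rot: [3.141, -0.0, 1.362]
contact_force: [0.2, -0.2, -0.0]
opening: 0.0277
grip_force: 15.0
```

{"api": "arm_command", "payload": {"xyz": [[0,0,-2],[0,0,-2],[0,0,-1],[0,0,-1],[0,0,-1],[0,0,0],[0,0,0]], "spin": [0,0,0,0,0,0,0]}}

```text
time: 15.55
tool_pos: [0.4734, 0.0059, 0.2542]
tool_rot: [3.142, 0.0, 1.362]
contact_force: [-0.6, -0.7, -0.1]
opening: 0.0278
grip_force: 15.0
```

{"api": "arm_command", "payload": {"xyz": [[0,0,-0.7],[0,0,-0.7],[0,0,0],[0,0,0]], "spin": [0,0,0,0]}}

```text
time: 15.95
tool_pos: [0.4736, 0.0059, 0.2532]
tool_rot: [3.141, -0.0, 1.362]
contact_force: [-0.2, 0.3, 5.0]
opening: 0.0276
grip_force: 15.0
```

{"api": "arm_command", "payload": {"xyz": [[0,0,0],[0,0,0],[0,0,0],[0,0,0],[0,0,0],[0,0,0]], "spin": [0,0,0,0,0,0], "jaw": 0.4}}

```text
time: 16.55
tool_pos: [0.4734, 0.0059, 0.2528]
tool_rot: [-3.142, 0.0, 1.362]
contact_force: [0.0, 0.3, 1.0]
opening: 0.0637
grip_force: 0.0
```

{"api": "arm_command", "payload": {"xyz": [[0,0,10],[0,0,25],[0,0,30],[0,0,30],[0,0,30],[-10,-26,10],[-10,-26,0],[-10,-26,0],[-10,-26,0],[-10,-26,0],[-10,-26,0],[-10,-26,0],[-10,-26,0],[-10,-26,0],[-5.5,-27,0],[0,0,0],[0,0,0]], "spin": [0,0,0,0,0,0,0,0,0,0,0,0,0,0,0,0,0]}}

```text
time: 18.25
tool_pos: [0.3777, -0.2552, 0.3882]
tool_rot: [3.141, -0.0, 1.36]
contact_force: [0.2, 0.4, 0.7]
opening: 0.0641
grip_force: 0.0
```

```bash
python3 - <<'E'
from h import *
c=cam("top")
vv,uu=np.mgrid[0:384,0:512];P=world(c,uu,vv);hsv=cv2.cvtColor(c["img"],cv2.COLOR_RGB2HSV)
o=((hsv[...,0]<=15)|(hsv[...,0]>175))&(hsv[...,1]>110)&(hsv[...,2]>120)
for p in((.575,.069),(.473,.006),(.378,-.255),(.56,-.273)):
    m=o&(P[...,2]>.08)&(P[...,2]<.15)&(np.hypot(P[...,0]-p[0],P[...,1]-p[1])<.05)
    T=P[m];print(p,m.sum(),T.mean(0) if len(T) else "")
E
```

```text
(0.575, 0.069) 127 [0.57451372 0.0701288  0.13733935]
(0.473, 0.006) 85 [0.47196734 0.00640317 0.10012665]
(0.378, -0.255) 9 [ 0.36984792 -0.25134225  0.09322516]
(0.56, -0.273) 128 [ 0.56007126 -0.27307504  0.12929267]
```

{"api": "arm_command", "payload": {"xyz": [[0,0,-25],[0,0,-25],[0,0,-25],[0,0,-25],[0,0,-20],[0,0,-15],[0,0,-8],[0,0,0],[0,0,0]], "spin": [0,0,0,0,0,0,0,0,0]}}

```text
time: 19.2
tool_pos: [0.3783, -0.2549, 0.2455]
tool_rot: [3.141, 0.0, 1.363]
contact_force: [0.2, -0.1, 0.3]
opening: 0.0645
grip_force: 0.0
```

{"api": "arm_command", "payload": {"xyz": [[0,0,0],[0,0,0],[0,0,0],[0,0,0],[0,0,0],[0,0,0]], "spin": [0,0,0,0,0,0], "jaw": -1}}

```text
time: 19.8
tool_pos: [0.378, -0.2552, 0.2449]
tool_rot: [3.141, 0.0, 1.362]
contact_force: [0.3, -0.1, 0.9]
opening: 0.0277
grip_force: 15.0
```

{"api": "arm_command", "payload": {"xyz": [[0,0,10],[0,0,20],[0,0,30],[0,0,30],[0,0,30],[0,0,30],[0,0,15],[0,0,5],[0,0,0],[0,0,0]], "spin": [0,0,0,0,0,0,0,0,0,0]}}

```text
time: 20.8
tool_pos: [0.3777, -0.2549, 0.414]
tool_rot: [-3.14, -0.001, 1.362]
contact_force: [-0.4, 0.1, 0.1]
opening: 0.0279
grip_force: 15.0
```

{"api": "arm_command", "payload": {"xyz": [[10,8,0],[20,17,0],[26,22,0],[26,22,0],[26,22,0],[26,22,0],[26,22,0],[26,22,0],[26,22,0],[22,19,0],[16,14,0],[8,7,0],[2.5,3,0],[0,0,0],[0,0,0]], "spin": [0,0,0,0,0,0,0,0,0,0,0,0,0,0,0]}}

```text
time: 22.3
tool_pos: [0.638, -0.0337, 0.4148]
tool_rot: [-3.141, 0.0, 1.361]
contact_force: [-0.4, -0.1, 0.4]
opening: 0.0278
grip_force: 15.0
```

```bash
python3 - <<'E'
from h import *
c=cam("side")
cv2.imwrite("pics/g5.png",cv2.resize(c["img"][60:240,200:440,::-1],(800,600),interpolation=cv2.INTER_CUBIC))
s=observe();print(s["tool_pos"],s["opening"],s["grip_force"])
E
```

```text
[ 0.63794924 -0.03381605  0.41500518] 0.02791909208962844 14.99998318768121
```

View pics/g5.png

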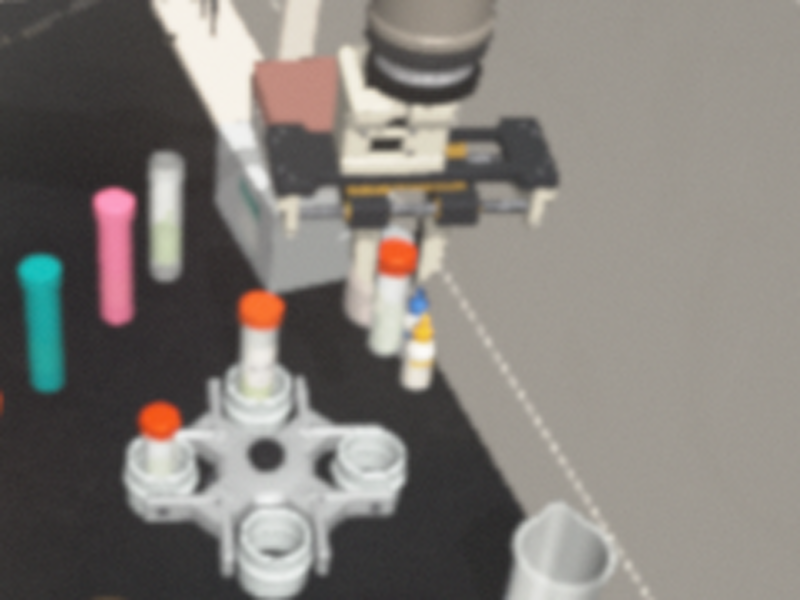

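The second short tube is upright at (393,300) over the far-right bucket at (368,460); the two tubes already placed stand well. Lowering.

{"api": "arm_command", "payload": {"xyz": [[0,1,-15],[0,0,-25],[0,0,-25],[0,0,-25],[0,0,-20],[0,0,-15],[0,0,-15],[0,0,-10],[0,0,-5],[0,0,0],[0,0,0]], "spin": [0,0,0,0,0,0,0,0,0,0,0]}}

```text
time: 23.45
tool_pos: [0.6386, -0.0323, 0.2606]
tool_rot: [3.14, -0.0, 1.362]
contact_force: [0.7, 0.1, 0.3]
opening: 0.0278
grip_force: 15.0
```

{"api": "arm_command", "payload": {"xyz": [[0,0,-2],[0,0,-2],[0,0,-1],[0,0,-1],[0,0,-0.5],[0,0,0],[0,0,0]], "spin": [0,0,0,0,0,0,0]}}

```text
time: 24.15
tool_pos: [0.6384, -0.0321, 0.2534]
tool_rot: [3.141, 0.0, 1.362]
contact_force: [-0.3, 0.2, -0.3]
opening: 0.0276
grip_force: 15.0
```

{"api": "arm_command", "payload": {"xyz": [[0,0,-0.7],[0,0,-0.7],[0,0,0],[0,0,0]], "spin": [0,0,0,0]}}

```text
time: 24.55
tool_pos: [0.6386, -0.0322, 0.2528]
tool_rot: [3.14, -0.0, 1.362]
contact_force: [-0.3, 0.0, 5.0]
opening: 0.0277
grip_force: 15.0
```

{"api": "arm_command", "payload": {"xyz": [[0,0,0],[0,0,0],[0,0,0],[0,0,0],[0,0,0],[0,0,0]], "spin": [0,0,0,0,0,0], "jaw": 0.4}}

```text
time: 25.15
tool_pos: [0.6384, -0.0321, 0.2518]
tool_rot: [-3.141, 0.0, 1.362]
contact_force: [0.6, 0.2, -0.9]
opening: 0.0637
grip_force: 0.0
```

{"api": "arm_command", "payload": {"xyz": [[0,0,10],[0,0,25],[0,0,30],[0,0,30],[0,0,30],[0,0,30],[-8,-25,0],[-8,-25,0],[-8,-25,0],[-8,-25,0],[-8,-25,0],[-8,-25,0],[-8,-25,0],[-8,-25,0],[-8,-25,0],[-6,-17,0],[0,0,0],[0,0,0]], "spin": [0,0,0,0,0,0,0,0,0,0,0,0,0,0,0,0,0,0]}}

```text
time: 26.95
tool_pos: [0.5604, -0.2739, 0.4072]
tool_rot: [3.141, -0.001, 1.361]
contact_force: [-0.2, 0.4, 0.3]
opening: 0.0643
grip_force: 0.0
```

```bash
cat > chk.py <<'E'
from h import *
c=cam("top")
vv,uu=np.mgrid[0:384,0:512];P=world(c,uu,vv);hsv=cv2.cvtColor(c["img"],cv2.COLOR_RGB2HSV)
o=((hsv[...,0]<=15)|(hsv[...,0]>175))&(hsv[...,1]>110)&(hsv[...,2]>120)
for p in((.575,.069),(.473,.006),(.6385,-.033),(.536,-.096),(.56,-.273)):
    m=o&(P[...,2]>.08)&(P[...,2]<.15)&(np.hypot(P[...,0]-p[0],P[...,1]-p[1])<.05)
    T=P[m];print(p,m.sum(),T.mean(0) if len(T) else "")
E
python3 chk.py
```

```text
(0.575, 0.069) 123 [0.57450333 0.07009819 0.13768861]
(0.473, 0.006) 85 [0.472031   0.00640779 0.09973471]
(0.6385, -0.033) 81 [ 0.636883   -0.0321916   0.10022308]
(0.536, -0.096) 0 
(0.56, -0.273) 0
```

{"api": "arm_command", "payload": {"xyz": [[0,0,-25],[0,0,-25],[0,0,-25],[0,0,-25],[0,0,-22],[0,0,-15],[0,0,-10],[0,0,0],[0,0,0]], "spin": [0,0,0,0,0,0,0,0,0]}}

```text
time: 27.9
tool_pos: [0.5609, -0.2737, 0.2606]
tool_rot: [3.141, 0.0, 1.363]
contact_force: [0.7, 0.6, -0.1]
opening: 0.0644
grip_force: 0.0
```

{"api": "arm_command", "payload": {"xyz": [[0,0,0],[0,0,0],[0,0,0],[0,0,0],[0,0,0],[0,0,0]], "spin": [0,0,0,0,0,0], "jaw": -1}}

```text
time: 28.5
tool_pos: [0.5605, -0.2742, 0.2602]
tool_rot: [3.141, 0.0, 1.362]
contact_force: [0.4, 0.8, 2.2]
opening: 0.0332
grip_force: 15.0
```

{"api": "arm_command", "payload": {"xyz": [[0,0,10],[0,0,20],[0,0,30],[0,0,30],[0,0,30],[0,0,20],[0,0,10],[0,0,0],[0,0,0]], "spin": [0,0,0,0,0,0,0,0,0]}}

```text
time: 29.4
tool_pos: [0.5602, -0.274, 0.4089]
tool_rot: [-3.14, -0.001, 1.362]
contact_force: [-0.7, -0.1, -1.5]
opening: 0.0329
grip_force: 15.0
```

{"api": "arm_command", "payload": {"xyz": [[-1,8,0],[-2,18,0],[-3,25,0],[-4,27,0],[-4,27,0],[-4,26,0],[-3,22,0],[-2,15,0],[-1,8,0],[0,2,0],[0,0,0],[0,0,0]], "spin": [0,0,0,0,0,0,0,0,0,0,0,0]}}

```text
time: 30.6
tool_pos: [0.5366, -0.0968, 0.4098]
tool_rot: [3.142, 0.0, 1.361]
contact_force: [-0.1, -0.5, 0.2]
opening: 0.0331
grip_force: 15.0
```

```bash
python3 - <<'E'
from h import *
c=cam("side")
cv2.imwrite("pics/g6.png",cv2.resize(c["img"][60:240,200:440,::-1],(800,600),interpolation=cv2.INTER_CUBIC))
s=observe();print(s["tool_pos"],s["opening"],s["grip_force"])
E
```

```text
[ 0.53653955 -0.09688992  0.40978259] 0.03308415399574744 14.999912541825324
```

View pics/g6.png

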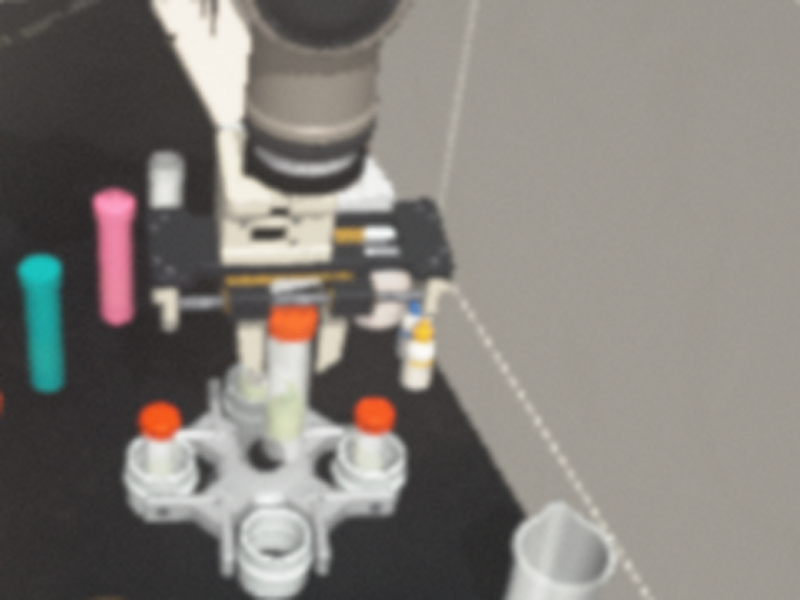

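The last tall tube is upright at (290,370) over the front-right bucket at (272,540), and both short tubes are seated. Lowering.

{"api": "arm_command", "payload": {"xyz": [[0,0,-15],[0,0,-25],[0,0,-25],[0,0,-20],[0,0,-15],[0,0,-15],[0,0,-12],[0,0,-7],[0,0,0],[0,0,0]], "spin": [0,0,0,0,0,0,0,0,0,0]}}

```text
time: 31.65
tool_pos: [0.5366, -0.0963, 0.2763]
tool_rot: [3.141, 0.0, 1.362]
contact_force: [-0.1, -0.2, 0.2]
opening: 0.0332
grip_force: 15.0
```

{"api": "arm_command", "payload": {"xyz": [[0,0,-2],[0,0,-2],[0,0,-1],[0,0,-1],[0,0,-1],[0,0,0],[0,0,0]], "spin": [0,0,0,0,0,0,0]}}

```text
time: 32.35
tool_pos: [0.5364, -0.0961, 0.2689]
tool_rot: [3.142, -0.0, 1.362]
contact_force: [-0.3, 0.4, -0.6]
opening: 0.0334
grip_force: 15.0
```

{"api": "arm_command", "payload": {"xyz": [[0,0,-0.7],[0,0,-0.7],[0,0,0],[0,0,0]], "spin": [0,0,0,0]}}

```text
time: 32.75
tool_pos: [0.5366, -0.0962, 0.2681]
tool_rot: [3.14, 0.0, 1.362]
contact_force: [0.3, 0.2, 5.7]
opening: 0.0332
grip_force: 15.0
```

{"api": "arm_command", "payload": {"xyz": [[0,0,0],[0,0,0],[0,0,0],[0,0,0],[0,0,0],[0,0,0]], "spin": [0,0,0,0,0,0], "jaw": 0.4}}

```text
time: 33.35
tool_pos: [0.5364, -0.0961, 0.2674]
tool_rot: [-3.141, -0.0, 1.362]
contact_force: [-0.5, 0.4, -0.3]
opening: 0.0643
grip_force: 0.0
```

{"api": "arm_command", "payload": {"xyz": [[0,0,10],[0,0,25],[0,0,30],[0,0,30],[0,0,30],[0,0,20],[-10,-25,0],[-10,-25,0],[-10,-25,0],[-10,-25,0],[-10,-25,0],[-10,-25,0],[0,0,0],[0,0,0],[0,0,0]], "spin": [0,0,0,0,0,0,0,0,0,0,0,0,0,0,0]}}

```text
time: 34.85
tool_pos: [0.4766, -0.2455, 0.4129]
tool_rot: [3.141, -0.0, 1.362]
contact_force: [0.3, 0.3, -0.7]
opening: 0.0643
grip_force: 0.0
```

```bash
python3 chk.py; python3 - <<'E'
from h import *
c=cam("side");cv2.imwrite("pics/end.png",cv2.resize(c["img"][...,::-1],(800,600),interpolation=cv2.INTER_CUBIC))
E
```

```text
(0.575, 0.069) 125 [0.57452362 0.07014693 0.13819523]
(0.473, 0.006) 85 [0.47181009 0.00639918 0.10009034]
(0.6385, -0.033) 83 [ 0.63648058 -0.03203682  0.10022897]
(0.536, -0.096) 117 [ 0.53542615 -0.09628075  0.13791084]
(0.56, -0.273) 0
```

View pics/end.png

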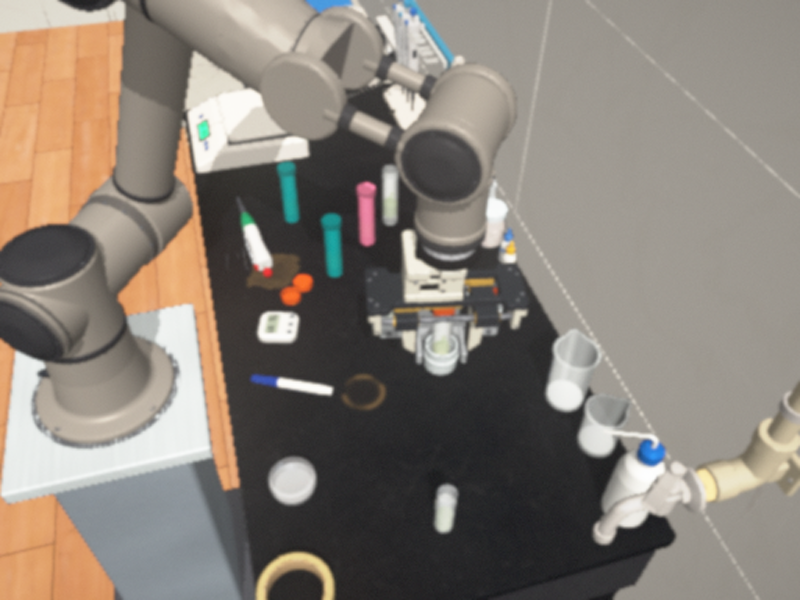

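The picture shows both open tubes where they were, at (390,195) and (445,508), with the look-alikes untouched. The arm is clear. The top camera puts all four caps centred over their buckets at the seated heights (138 and 100 mm), with like tubes opposite.

```bash
python3 -c "
from cell import *
print(hand_in())"
```

```text
the job is handed in; nothing more can be done
None
```

All four capped tubes stand on their bucket floors with like pairs opposite, the open tubes and look-alikes are untouched, and the job was handed in at about 35 s; no verdict was returned.

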